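# Hold the amber tint block in the beam of the colour checker

## Task

Grip the amber glass tint block by its white frosted faces only, never touching its clear glass with the fingers, and slide it out of the open end of its keeper rail. Lift it and hold it upright and still between the lamp and the receiver of the colour checker, touching neither, so that the beam passes squarely through its two clear faces, centred sideways and about half way up the block. Finish while still holding it there, and leave the green block and everything else alone.

Things in the scene. Friction and masses are not known exactly. Their poses are not given: they have to be found in the camera images.
- amber: loose amber glass block, about 0.2 kg: 30 (x) by 36 (y) by 90 mm tall on a black foot 40 (x) by 56 (y) by 10 mm; 100 mm high in all. The +y and -y faces, 36 mm apart, are white frosted grip faces over their full size (from above: two white strips); the +x and -x faces are clear amber. Origin: centre of the foot's underside, z up. Half a turn changes nothing
- amber_glass: the amber glass core of the amber block, including its two clear faces (+x and -x); rigidly part of the block and with the same origin and axes as amber; the fingers must not touch it
- amber_window (a point): the window point inside the amber block: on its upright centre line, 50 mm above the foot's underside, half way up; to be brought to the middle of the beam
- keeper_amber: fixed rail, 110 (x) by 78 (y) by 29 mm high, origin under its centre; open end -x, +x closed. The amber block stands in it on a 6 mm floor, 0 to 25 mm to +x, axes along the rail's. Two lips (44 mm apart, 24 to 29 mm up) over the foot stop lifting: it must slide straight along -x till the foot is out (block origin past x = -75 mm). The foot's channel is 62 mm wide
- checker: fixed colour checker: grey base 130 (x) by 230 (y) by 12 mm, origin under its centre. Two heads on it, 70 (x) by 60 (y) mm, tops 115 mm above the table: blue lamp at +y, black receiver at -y, facing each other across a 90 mm gap (y = -45 to 45 mm), open above and to both x sides. The beam runs along its y axis from lens to lens
- beam (a point): the middle of the light beam: halfway between the two lenses, 85 mm above the table; the beam, shown as a thin pale yellow line, runs through it along the checker's y axis
- green: loose green glass block, about 0.2 kg: 30 (x) by 36 (y) by 90 mm tall on a black foot 40 (x) by 56 (y) by 10 mm; 100 mm high in all. The +y and -y faces, 36 mm apart, are white frosted grip faces over their full size (from above: two white strips); the +x and -x faces are clear green. Origin: centre of the foot's underside, z up. Half a turn changes nothing; leave it alone
- keeper_green: the same kind of fixed keeper rail (110 by 78 by 29 mm, open at -x), holding the green block; origin under its centre; the two keepers may have changed places
- sander: yellow orbital sander standing on its round pad, 120 mm across, about 134 mm tall, with a black dust spout 95 mm out from its origin along x; origin at the centre of its underside; bystander
- leg_a: stepped, tapering pale wooden chair leg, 420 mm long (x), up to 42 mm wide, 28 mm thick, lying on the bench; origin under its middle; bystander
- leg_b: a second such leg beside it; bystander
- leg_c: a third such leg lying on top of the two; bystander
- cork_block: cork sanding block 100 by 60 by 35 mm, origin at the centre of its underside; bystander
- tin: plain metal tin, 84 mm across, 110 mm tall, origin at the centre of its underside; bystander
- brush: brush lying on the bench; bystander

How it is judged (in metres and radians):
On the way:
1. the amber block is out of its keeper and lifted in the fingers (height (world z) of amber above 0.03 m and contact force between the fingers and amber above 0.5 N), for 0.2 s.
At the end, for the whole second after the job is handed in: Amber block held still in the fingers, foot over 20 mm up, not touching the checker, upright and clear faces square to the beam within 8 degrees, window point within 8 mm of the beam sideways, 12 mm in height and 15 mm of midway between lamp and receiver (x of amber_window in the frame of checker between -0.008 and 0.008 m and y of amber_window in the frame of checker between -0.015 and 0.015 m and z of amber_window in the frame of checker between 0.073 and 0.097 m and angle between the x axis of amber and the y axis of checker, either way round below 0.14 rad and angle between amber's own z axis and vertical below 0.14 rad and contact force between the fingers and amber above 1 N and contact force between amber and checker below 0.2 N and height (world z) of amber above 0.02 m and linear speed of amber below 0.02 m/s); the arm keeps its last pose, push and grip.
It fails at once if the fingers touch the amber block's clear glass (contact force between the fingers and amber_glass above 0.5 N).
It fails at once if the amber block is tipped over (angle between amber's own z axis and vertical above 0.6 rad).
It fails at once if the green block or another bystander is moved (distance of any of green, sander, leg_a, leg_b, leg_c, cork_block, tin, brush from where it was at the start of the episode above 0.02 m).
It also fails if it takes over 38 s, if anything falls off the work surface, if the arm or the gripper's body presses on something with over 40 N, if the wrist force passes 120 N, or if a joint passes its speed limit or range.

## Robot

A 6-joint arm with a two-finger parallel gripper is mounted at the origin on the work surface. World frame = base frame: x ahead of the robot, y to its left, z up, the work surface at z = 0. Lengths are in m, angles in degrees, forces in N, time in s.
With the tool pointing down it reaches from about 0.375 to 0.9 m from the base axis. Payload 3.1 kg.
Tool frame: the origin (TCP) lies at the very end of the fingers, on their centre line; the grasp point (between the pads) lies behind it (bot.grip_depth is the z of the grasp point in the tool frame, in m); z points along the fingers, y is the direction in which the jaws open and shut (so a half turn about z gives the same grasp; the last joint's range is limited). The gripper opens to 87 mm and grips with 3 to 60 N. Pads are 19 mm wide; open, the fingers measure 117 mm over their backs; the gripper's body (75 mm by 190 mm) begins 51 mm behind the grasp point.
Start: joints at [56.751, 30.224, 82.088, -0, 67.689, -10.227], TCP at [0.244, 0.575, 0.184] pointing down, gripper open.
Joint ranges: [-176.69, 176.69], [-43.24, 126.21], [12.49, 139.97], [-82, 262], [0, 151.66], [-163.58, 163.58]. Speed limits (degrees/s): [159.86, 159.86, 180, 180, 180, 180].

## Interface

Orientations are given as a 3x3 rotation matrix whose columns are the frame's x, y, z axes.
In Python, from rig import bot, vision gives the robot as it stands. The module is installed in compiled form; this text tells all that it offers.
- The arm moves only by the shell command python3 -m jog 'ROWS'. ROWS is JSON, a list of rows, each a list of 3 entries, a list of its own where there are three numbers: the shift along the tool's x, y, z in mm, then the turn, a rotation vector about the tool's x, y, z in degrees, then the closure, from 0 (fully open) to 1 (shut). In form: [[[dx, dy, dz], [wx, wy, wz], fingers], ...]. A call has 1 to 12 rows; each row is the pose to reach, as a shift and turn from the pose commanded when the call began, along the tool's axes at that moment; what a row does not reach only later rows make up. A row lasts 1/12 s, in which the tool goes at most 41.7 mm and 7.16 degrees, less where a joint would pass 70% of its speed; a pose out of reach is approached as far as the arm can. A call with a gripper value outside its range is refused whole. The fingers move at their own pace and stop on an object; the grip force is fixed at half the most. Time passes only in rows, so rows that repeat a pose let the fingers close. It gives the time, the measured TCP pose, the force and the opening at its end, in the units of the state.
- bot.read_state(): the state, without advancing time (a new reading comes with each control period).
- vision.capture(name): name is "scene" or "top" or "wrist"; returns the picture (384x512x3 uint8, red, green, blue); there is no depth.
- vision.camera_info(name): a dict with "intrinsics" (3x3 intrinsics, pixels), "dist" ([k1, k2, p1, p2, k3] as OpenCV has them; the pictures are not rectified), "camera_from_world" (4x4, takes a point from world to camera coordinates); the wrist camera has in their place "mount" (4x4, takes a point from camera to tool coordinates, whose origin is the TCP and whose axes are the flange's). Camera axes: x right, y up, looking along -z (the intrinsics and any distortion apply to the point x, -y, -z); pixel columns grow to the right and rows downward; lengths in m; the calibration is good to about 2 mm. A picture is of the moment at which its call begins: read the wrist's pose just before it. camera_info takes no time and is no camera call.
- bot.hand_in(): hands the job in, once; it reports no verdict.
The state is a dict: "time_s": time; "joint_positions": joint angles; "qvel": joint speeds; "tau": joint torques, N m; "position": TCP position; "tcp_rot": TCP orientation; "force": force on the tool from outside, world axes, zero at the start; "moment": the same for the moment, N m; "opening": opening from 0.0 (shut) to 1.0 (fully open).
Only numpy, scipy, OpenCV 4.12 (cv2) and the standard library are available. Lean on these libraries where they do the work, as an engineer would, in place of code of your own. Each camera call takes 0.05 s, during which the arm holds its last target. There are 200 camera calls.

## Working session

There is one attempt and no reset: what is moved stays moved. The work goes in short steps, Python scripts to look and compute and a shell command to move; the robot and the scene stay as the last step left them, time stands still between calls to the robot, and variables do not carry over. Pictures are saved under pics/ and viewed, about 8 in all and at most 12, crops included, and the job is handed in when it is done.

```bash
mkdir -p pics; python3 - <<'E'
from rig import bot,vision
import cv2,numpy as np
s=bot.read_state();print(s['time_s'],s['position'],s['tcp_rot'],s['opening'],bot.grip_depth)
for n in("scene","top"):
    im=vision.capture(n);cv2.imwrite(f"pics/{n}0.png",im[:,:,::-1])
    i=vision.camera_info(n);print(n,i)
print(vision.camera_info("wrist"))
E
```

```text
0.0 [0.24393956 0.57454133 0.18326767] [[-9.20374678e-01  3.91035891e-01 -1.17681622e-03]
 [ 3.91037491e-01  9.20372922e-01 -1.83464975e-03]
 [ 3.65695886e-04 -2.14874444e-03 -9.99997625e-01]] 0.9994395609033367 -0.0187
scene {'intrinsics': array([[397.16832641,   0.        , 258.95517493],
       [  0.        , 397.16832641, 191.69161374],
       [  0.        ,   0.        ,   1.        ]]), 'dist': array([-0.10012906,  0.        ,  0.        ,  0.        ,  0.        ]), 'camera_from_world': array([[ 0.22478081,  0.97428369, -0.01564848, -0.1092949 ],
       [-0.78143368,  0.18983477,  0.59441077,  0.40807508],
       [ 0.58209535, -0.12138389,  0.8040093 , -1.66304647],
       [ 0.        ,  0.        ,  0.        ,  1.        ]])}
top {'intrinsics': array([[369.29109812,   0.        , 252.85199668],
       [  0.        , 369.29109812, 191.40680734],
       [  0.        ,   0.        ,   1.        ]]), 'dist': array([-0.08415721,  0.        ,  0.        ,  0.        ,  0.        ]), 'camera_from_world': array([[ 0.02358333, -0.99970068,  0.00650924, -0.03660086],
       [ 0.99680561,  0.024011  ,  0.0761712 , -0.58044635],
       [-0.0763047 ,  0.00469208,  0.99707351, -1.29480006],
       [ 0.        ,  0.        ,  0.        ,  1.        ]])}
{'intrinsics': array([[285.50986012,   0.        , 250.35130071],
       [  0.        , 285.50986012, 187.85538235],
       [  0.        ,   0.        ,   1.        ]]), 'dist': array([-0.03873543,  0.        ,  0.        ,  0.        ,  0.        ]), 'mount': array([[ 8.44797513e-04,  9.52113621e-01,  3.05743257e-01,
         8.51167071e-02],
       [ 9.99999565e-01, -9.24977923e-04,  1.17376040e-04,
         7.08533492e-05],
       [ 3.94561089e-04,  3.05743025e-01, -9.52113988e-01,
        -1.99724881e-01],
       [ 0.00000000e+00,  0.00000000e+00,  0.00000000e+00,
         1.00000000e+00]])}
```

View pics/top0.png

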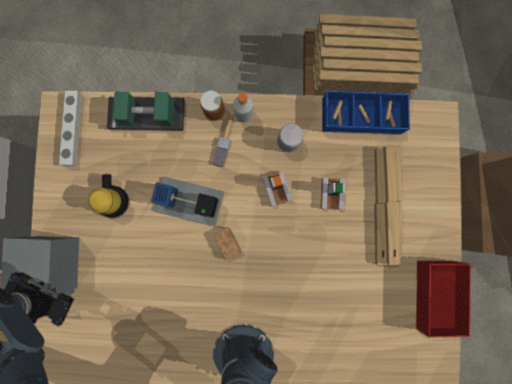

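View pics/scene0.png

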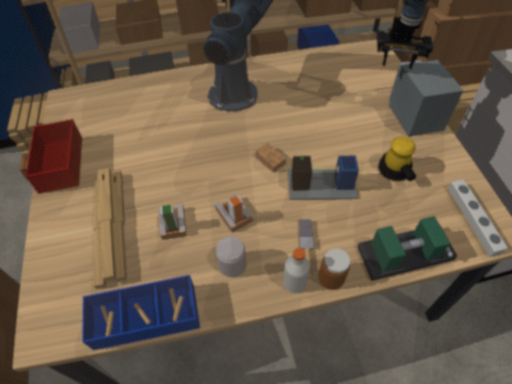

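The top view shows the amber block at about (277,182), the green one at (335,188), the lamp at (165,196), the receiver at (207,203), the cork at (229,243) and the tin at (290,137). The scene view agrees. Next I enlarge the top view around the amber block and the checker.

```bash
cat > h.py <<'E'
import numpy as np,cv2
from rig import bot,vision
def ray(n,px,state=None):
    i=vision.camera_info(n);u=cv2.undistortPoints(np.array(px,float).reshape(-1,1,2),i["intrinsics"],np.array(i["dist"]))[:,0]
    d=np.c_[u[:,0],-u[:,1],-np.ones(len(u))]
    if n=="wrist":
        T=np.eye(4);T[:3,:3]=state['tcp_rot'];T[:3,3]=state['position'];T=T@i["mount"]
    else: T=np.linalg.inv(i["camera_from_world"])
    return T[:3,3],d@T[:3,:3].T
def onz(n,px,z,state=None):
    o,d=ray(n,px,state);return o+d*((z-o[2])/d[:,2])[:,None]
E
python3 - <<'E'
import cv2,numpy as np
a=cv2.imread('pics/top0.png')
A=cv2.resize(a[160:215,255:355],None,fx=7.8,fy=7.8,interpolation=cv2.INTER_CUBIC)
cv2.imwrite('pics/topA.png',A)
B=cv2.resize(a[170:270,145:255],None,fx=6,fy=6,interpolation=cv2.INTER_CUBIC);cv2.imwrite('pics/topB.png',B)
E
```

```text
(no output)
```

View pics/topA.png

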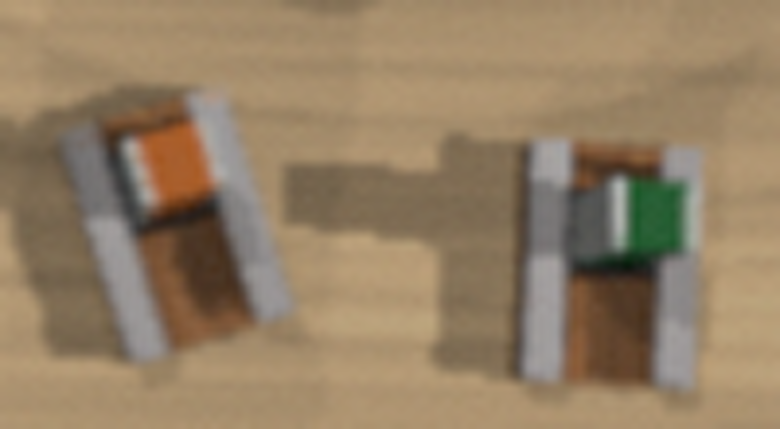

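View pics/topB.png

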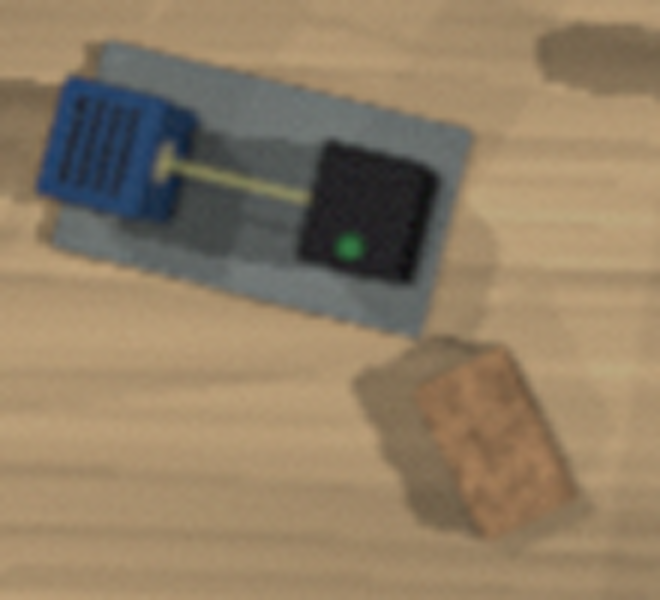

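The open end of the amber keeper faces the robot (image bottom), with the block at the closed end. In the first crop the keeper's outer corners are about (62,143), (228,92), (293,312), (128,362). In the second the base corners are (103,42), (473,130), (418,336), (50,246), and the beam runs from (175,165) to (310,200).

```bash
python3 - <<'E'
from h import *
A=lambda p:(np.array(p)+.5)/7.8-.5+[255,160]
B=lambda p:(np.array(p)+.5)/6-.5+[145,170]
np.set_printoptions(precision=4,suppress=True)
def rect(P):
    c=P.mean(0);ex=(P[0]+P[1]-P[2]-P[3])/2;ey=(P[0]+P[3]-P[1]-P[2])/2
    yx=np.degrees(np.arctan2(ex[1],ex[0]));yy=np.degrees(np.arctan2(-ey[0],ey[1]))
    print(c,'size',np.linalg.norm(ex),np.linalg.norm(ey),'yaw',yx,yy)
rect(onz('top',A([(62,143),(228,92),(293,312),(128,362)]),.029))
rect(onz('top',A([(525,140),(703,146),(694,390),(519,380)]),.029))
rect(onz('top',B([(103,42),(473,130),(418,336),(50,246)]),.012))
b=onz('top',B([(175,165),(310,200)]),.085);print('beam',b,np.linalg.norm(b[0]-b[1]),b.mean(0))
im=cv2.imread('pics/top0.png');hsv=cv2.cvtColor(im,cv2.COLOR_BGR2HSV)
m=cv2.inRange(hsv,(5,190,140),(18,255,255));m[:, :262]=0;m[:,290:]=0;m[:170]=0;m[215:]=0
ys,xs=np.nonzero(m);print(len(xs),xs.mean(),ys.mean(),onz('top',[(xs.mean(),ys.mean())],.106))
E
```

```text
[ 0.5925 -0.1095  0.029 ] size 0.10454540660809757 0.07907434000458802 yaw 17.661957281178598 18.36596467227122
[ 0.5805 -0.308   0.029 ] size 0.11106675262639087 0.08150218511665364 yaw -1.3759030620372816 -1.2072970874219617
[0.542  0.2095 0.012 ] size 0.12684469155112765 0.2289745733659435 yaw -12.768025791043577 -12.068798143883349
beam [[0.5505 0.246  0.085 ]
 [0.5326 0.1685 0.085 ]] 0.07951767157265706 [0.5416 0.2073 0.085 ]
22 277.40909090909093 180.0909090909091 [[ 0.6147 -0.1037  0.106 ]]
```

```bash
python3 -m jog '[[[0,0,-40],[0,0,0],0],[[-576,-505,-40],[0,0,-41],0],[[-576,-505,-40],[0,0,-41],0],[[-576,-505,-40],[0,0,-41],0],[[-576,-505,-40],[0,0,-41],0],[[-576,-505,-40],[0,0,-41],0],[[-576,-505,-40],[0,0,-41],0],[[-576,-505,-40],[0,0,-41],0],[[-576,-505,-40],[0,0,-41],0],[[-576,-505,-40],[0,0,-41],0],[[-576,-505,-40],[0,0,-41],0],[[-576,-505,-40],[0,0,-41],0]]'
cat >> h.py <<'E'
def go(xyz,tx_yaw):
    s=bot.read_state();R=s['tcp_rot'];d=R.T@(np.array(xyz)-s['position'])*1000
    y=np.radians(tx_yaw);c,n=np.cos(y),np.sin(y)
    G=np.array([[c,n,0],[n,-c,0],[0,0,-1.]])
    print('shift',d.round(1),'turn',np.degrees(cv2.Rodrigues(R.T@G)[0].ravel()).round(2),'t',s['time_s'],'pos',s['position'].round(4),'F',np.round(s['force'],1),'op',s['opening'],'j',np.round(s['joint_positions'],1))
E
python3 -c "
from h import *
go((.577,-.116,.22),198)"
```

```text
time_s: 1.1
position: [0.4366, 0.1757, 0.2241]
tcp_rot: [[-0.951, -0.309, -0.0], [-0.309, 0.951, 0.0], [0.0, 0.0, -1.0]]
force: [1.2, 0.1, -0.3]
opening: 0.999
shift [ -43.5 -320.8    4.1] turn [ 0.01 -0.03 -0.01] t 1.1 pos [0.4366 0.1757 0.2241] F [ 1.2  0.1 -0.3] op 0.9994077392570827 j [  8.3  15.3 100.6   0.   64.2 -99.7]
```

```bash
python3 -m jog '[[[-44,-321,4],[0,0,0],0],[[-44,-321,4],[0,0,0],0],[[-44,-321,4],[0,0,0],0],[[-44,-321,4],[0,0,0],0],[[-44,-321,4],[0,0,0],0],[[-44,-321,4],[0,0,0],0],[[-44,-321,4],[0,0,0],0],[[-44,-321,4],[0,0,0],0],[[-44,-321,4],[0,0,0],0],[[-44,-321,4],[0,0,0],0],[[-44,-321,4],[0,0,0],0]]'
python3 - <<'E'
from h import *
import pickle
s=bot.read_state();im=vision.capture('wrist');pickle.dump(s,open('s1.pkl','wb'))
cv2.imwrite('pics/w1.png',im[:,:,::-1]);print(s['time_s'],s['position'],s['qvel'],s['joint_positions'])
cv2.imwrite('pics/w1v.png',cv2.resize(im[:,:,::-1],None,fx=1.5,fy=1.5,interpolation=cv2.INTER_CUBIC))
E
```

```text
time_s: 2.02
position: [0.5764, -0.1135, 0.2195]
tcp_rot: [[-0.951, -0.308, -0.002], [-0.308, 0.951, 0.001], [0.002, 0.002, -1.0]]
force: [-0.4, -0.0, -0.4]
opening: 1.001
2.0167 [ 0.57641899 -0.11352807  0.21949913] [ 1.29271938 -0.94495156  0.81317375 -0.03107866 -0.0940604  -0.03773491] [-2.20500337e+01  2.51745536e+01  8.51572130e+01  3.06784170e-02
  6.98174150e+01 -1.30012372e+02]
```

View pics/w1v.png

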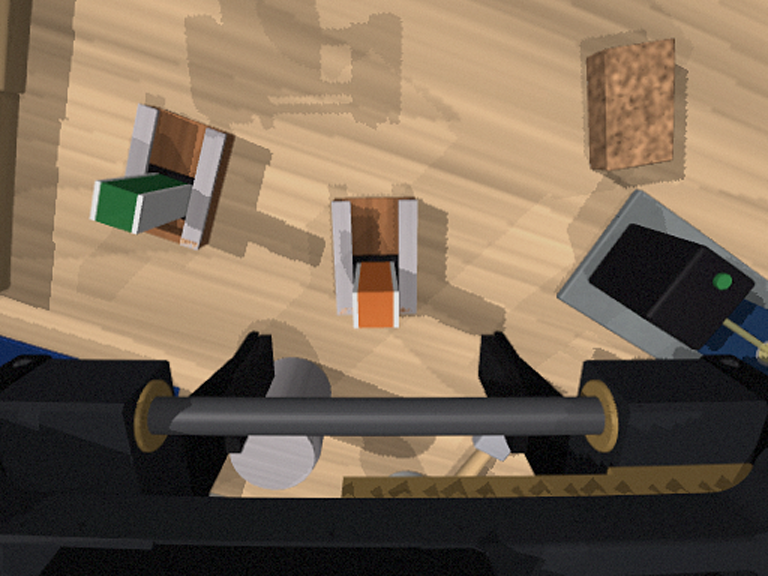

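The wrist view shows the amber block's top at about (376,308), between the rails of its keeper, whose open end is up in the image. The green block is well to the left. I take an enlarged crop to get precise corners.

```bash
python3 - <<'E'
import cv2
a=cv2.imread('pics/w1.png')
cv2.imwrite('pics/w1c.png',cv2.resize(a[125:223,215:285],None,fx=6,fy=6,interpolation=cv2.INTER_CUBIC))
E
```

```text
(no output)
```

View pics/w1c.png

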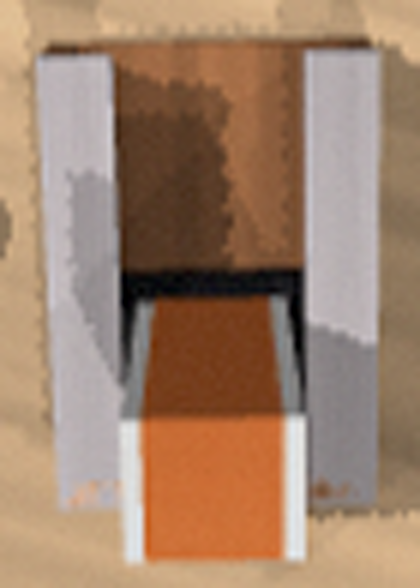

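The keeper's top corners in this crop are (38,56), (382,48), (379,508), (60,510). The block's top corners are (121,418), (304,416), (304,562), (124,562).

```bash
python3 - <<'E'
from h import *
import pickle
s=pickle.load(open('s1.pkl','rb'));np.set_printoptions(precision=4,suppress=True)
C=lambda p:(np.array(p)+.5)/6-.5+[215,125]
def rect(P,n): # order: -x+... image TL(-x,-y?),TR,BR,BL ; image right = tool +y = keeper +y
    c=P.mean(0);ex=(P[2]+P[3]-P[0]-P[1])/2;ey=(P[1]+P[2]-P[0]-P[3])/2
    print(n,c,np.linalg.norm(ex),np.linalg.norm(ey),np.degrees(np.arctan2(ex[1],ex[0])),np.degrees(np.arctan2(-ey[0],ey[1])))
    return c
k=rect(onz('wrist',C([(38,56),(382,48),(379,508),(60,510)]),.029,s),'keeper')
b=rect(onz('wrist',C([(121,418),(304,416),(304,562),(124,562)]),.106,s),'block')
L=onz('wrist',C([(110,60),(118,330)]),.029,s);Rr=onz('wrist',C([(305,60),(303,400)]),.029,s)
for q in(L,Rr): d=q[1]-q[0];print('lip',np.degrees(np.arctan2(d[1],d[0])))
y=np.radians(18);e=np.array([[np.cos(y),np.sin(y)],[-np.sin(y),np.cos(y)]])
print('block in keeper',e@(b-k)[:2])
# checker beam seen? top-cam cross-check
E
```

```text
keeper [ 0.593  -0.1073  0.029 ] 0.11097264053485001 0.07796118309202578 19.167214046077543 18.83170295081373
block [ 0.6126 -0.1014  0.106 ] 0.030480398820836623 0.03559056457311003 18.54555708648801 18.30059188321882
lip 18.676935996849842
lip 18.55918418625105
block in keeper [ 0.0205 -0.0004]
```

```bash
python3 -m jog '[[[0,0,0],[0,0,84],0],[[0,0,0],[0,0,84],0],[[0,0,0],[0,0,84],0],[[0,0,0],[0,0,84],0],[[0,0,0],[0,0,84],0],[[0,0,0],[0,0,84],0],[[0,0,0],[0,0,84],0],[[0,0,0],[0,0,84],0],[[0,0,0],[0,0,84],0],[[0,0,0],[0,0,84],0],[[0,0,0],[0,0,84],0],[[0,0,0],[0,0,84],0]]' >/dev/null
python3 -m jog '[[[0,0,0],[0,0,80],0],[[0,0,0],[0,0,80],0],[[0,0,0],[0,0,80],0],[[0,0,0],[0,0,80],0],[[0,0,0],[0,0,80],0],[[0,0,0],[0,0,80],0],[[0,0,0],[0,0,80],0],[[0,0,0],[0,0,80],0],[[0,0,0],[0,0,80],0],[[0,0,0],[0,0,80],0],[[0,0,0],[0,0,80],0],[[0,0,0],[0,0,80],0]]'
python3 -c "
from h import *
go((.6126,-.1014,.18),18.6)"
```

```text
time_s: 4.07
position: [0.5767, -0.1122, 0.2205]
tcp_rot: [[0.83, 0.558, -0.001], [0.558, -0.83, 0.0], [-0.0, -0.001, -1.0]]
force: [0.1, -0.0, -0.3]
opening: 0.997
shift [35.8 11.1 40.5] turn [-0.03  0.02 15.34] t 4.0667 pos [ 0.5767 -0.1122  0.2205] F [ 0.1 -0.  -0.3] op 0.997237007401875 j [-21.9  25.1  85.2   0.   69.8  34.2]
```

```bash
python3 -m jog '[[[36,11,20],[0,0,15.3],0],[[36,11,40],[0,0,15.3],0],[[36,11,40],[0,0,15.3],0],[[36,11,40],[0,0,15.3],0],[[36,11,40],[0,0,15.3],0],[[36,11,40],[0,0,15.3],0]]'
python3 - <<'E'
from h import *
import pickle
go((.6126,-.1014,.055),18.6)
s=bot.read_state();im=vision.capture('wrist');pickle.dump(s,open('s2.pkl','wb'))
cv2.imwrite('pics/w2.png',im[:,:,::-1])
cv2.imwrite('pics/w2c.png',cv2.resize(im[90:290,150:350,::-1],None,fx=3,fy=3,interpolation=cv2.INTER_CUBIC))
E
```

```text
time_s: 4.57
position: [0.6135, -0.1032, 0.1817]
tcp_rot: [[0.946, 0.323, 0.002], [0.323, -0.946, -0.001], [0.001, 0.001, -1.0]]
force: [-0.5, 0.0, 0.9]
opening: 0.999
shift [ -0.5  -2.1 126.7] turn [ 0.07 -0.07  0.23] t 4.5667 pos [ 0.6135 -0.1032  0.1817] F [-0.5  0.   0.9] op 0.9991191729545164 j [-19.8  30.1  82.8  -0.   67.   51.4]
```

View pics/w2c.png

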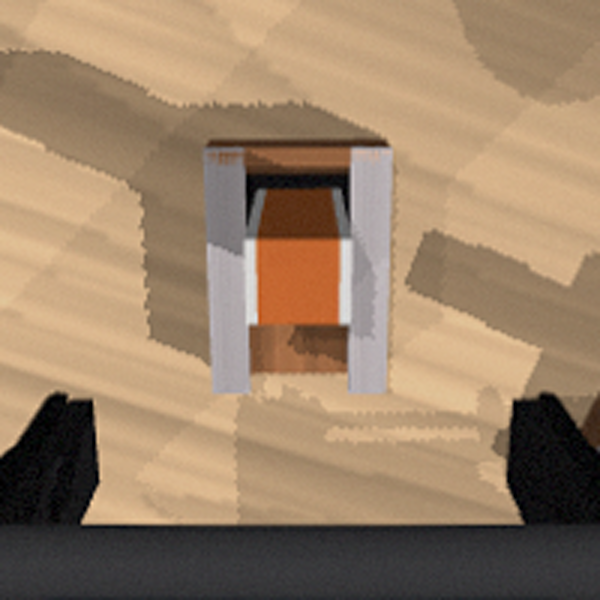

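The fingers straddle the block at crop x of about 97 and 510, and the block's top corners are about (246,239), (352,237), (351,325), (248,325). I measure the block again from this view.

```bash
python3 - <<'E'
from h import *
import pickle
s=pickle.load(open('s2.pkl','rb'));np.set_printoptions(precision=4,suppress=True)
C=lambda p:(np.array(p)+.5)/3-.5+[150,90]
P=onz('wrist',C([(246,239),(352,237),(351,325),(248,325)]),.106,s)
print(P.mean(0),np.linalg.norm(P[1]-P[0]),np.linalg.norm(P[3]-P[0]))
ey=P[0]+P[3]-P[1]-P[2];print(np.degrees(np.arctan2(-ey[0],ey[1])))
K=onz('wrist',C([(204,147),(393,147),(388,392),(213,393)]),.029,s)
ex=K[0]+K[1]-K[2]-K[3];ky=K[0]+K[3]-K[1]-K[2];print(K.mean(0),np.degrees(np.arctan2(ex[1],ex[0])),np.degrees(np.arctan2(-ky[0],ky[1])),np.linalg.norm(ex)/2,np.linalg.norm(ky)/2)
for n,e in (('left',P[3]),('mid',P.mean(0))): print(np.array(s['tcp_rot']).T@(P.mean(0)-s['position']))
E
```

```text
[ 0.6134 -0.1021  0.106 ] 0.035069866887206286 0.030204213657054942
19.39637243760713
[ 0.5943 -0.1086  0.029 ] 19.26952044660338 19.02129176929312 0.10964601851743419 0.07802348557491162
[ 0.0001 -0.0012  0.0757]
[ 0.0001 -0.0012  0.0757]
```

```bash
python3 -m jog '[[[0,-1.5,40],[0,0,0],0],[[0,-1.5,75],[0,0,0],0],[[0,-1.5,100],[0,0,0],0],[[0,-1.5,118],[0,0,0],0],[[0,-1.5,126],[0,0,0],0],[[0,-1.5,126],[0,0,0],0],[[0,-1.5,126],[0,0,0],0],[[0,-1.5,126],[0,0,0],0.5],[[0,-1.5,126],[0,0,0],0.6],[[0,-1.5,126],[0,0,0],0.8],[[0,-1.5,126],[0,0,0],1],[[0,-1.5,126],[0,0,0],1]]'
python3 -m jog '[[[0,0,0],[0,0,0],1],[[0,0,0],[0,0,0],1],[[0,0,0],[0,0,0],1],[[0,0,0],[0,0,0],1],[[0,0,0],[0,0,0],1]]'
python3 -c "
from h import *
go((.6126,-.1014,.055),18.8)"
```

```text
time_s: 5.62
position: [0.6133, -0.1018, 0.055]
tcp_rot: [[0.947, 0.32, 0.001], [0.32, -0.947, -0.0], [0.001, 0.001, -1.0]]
force: [0.8, 0.1, 0.3]
opening: 0.705
time_s: 6.03
position: [0.6129, -0.1018, 0.0542]
tcp_rot: [[0.947, 0.32, -0.0], [0.32, -0.947, 0.0], [-0.0, -0.0, -1.0]]
force: [-0.2, -1.3, -0.2]
opening: 0.41
shift [-0.2 -0.4 -0.8] turn [-0.    0.01 -0.12] t 6.0333 pos [ 0.6129 -0.1018  0.0542] F [-0.2 -1.3 -0.2] op 0.4098524447154384 j [-19.7  39.3  88.6  -0.   52.   51.6]
```

```bash
python3 -m jog '[[[0,0,0],[0,0,0],1],[[0,0,0],[0,0,0],1],[[0,0,-1.5],[0,0,0],1],[[0,0,-3],[0,0,0],1],[[0,0,-3],[0,0,0],1],[[-6,0,-3],[0,0,0],1],[[-14,0,-3],[0,0,0],1],[[-24,0,-3],[0,0,0],1],[[-34,0,-3],[0,0,0],1]]'
python3 -m jog '[[[-10,0,0],[0,0,0],1],[[-20,0,0],[0,0,0],1],[[-30,0,0],[0,0,0],1],[[-40,0,0],[0,0,0],1],[[-50,0,0],[0,0,0],1],[[-60,0,0],[0,0,0],1],[[-70,0,0],[0,0,0],1],[[-78,0,0],[0,0,0],1],[[-82,0,0],[0,0,0],1],[[-82,0,0],[0,0,0],1]]'
python3 - <<'E'
from h import *
go((.543,.208,.22),77.5)
im=vision.capture('wrist')
cv2.imwrite('pics/w3.png',im[:,:,::-1])
E
```

```text
time_s: 6.78
position: [0.5792, -0.1128, 0.0571]
tcp_rot: [[0.947, 0.32, -0.001], [0.32, -0.947, 0.0], [-0.001, -0.001, -1.0]]
force: [0.3, -0.8, -1.4]
opening: 0.411
time_s: 7.62
position: [0.5019, -0.139, 0.0573]
tcp_rot: [[0.948, 0.319, -0.001], [0.319, -0.948, 0.0], [-0.001, -0.001, -1.0]]
force: [-0.1, 0.5, -2.1]
opening: 0.41
shift [ 149.6 -315.8 -162.6] turn [-5.000e-02  2.000e-02 -5.887e+01] t 7.6167 pos [ 0.5019 -0.139   0.0573] F [-0.1  0.5 -2.1] op 0.41006267568523724 j [-27.8  33.5 103.3  -0.   43.3  43.6]
```

View pics/w3.png

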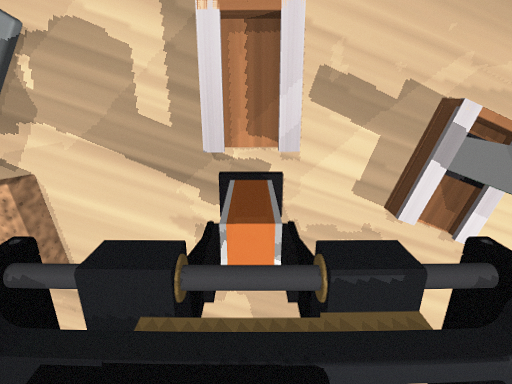

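The block is out: its foot ends at about row 172, clear of the rail ends at about row 150, and the keeper is empty. Next I lift it and stop short of the checker to measure that.

```bash
python3 -m jog '[[[0,0,-12],[0,0,0],1],[[0,0,-35],[0,0,0],1],[[0,0,-65],[0,0,0],1],[[0,0,-95],[0,0,0],1],[[0,0,-125],[0,0,0],1],[[5,-12,-150],[0,0,-6],1],[[15,-35,-163],[0,0,-12],1],[[26,-60,-163],[0,0,-18],1],[[38,-87,-163],[0,0,-24],1],[[50,-114,-163],[0,0,-30],1],[[61,-141,-163],[0,0,-36],1],[[72,-166,-163],[0,0,-42],1]]'
python3 -c "
from h import *
go((.5236,.120,.22),77.5)"
```

```text
time_s: 8.67
position: [0.5182, 0.0434, 0.2204]
tcp_rot: [[0.485, 0.875, 0.001], [0.875, -0.485, 0.0], [0.001, 0.0, -1.0]]
force: [-0.3, -0.6, -1.6]
opening: 0.41
shift [ 69.6 -32.4   0.5] turn [  0.03  -0.03 -16.49] t 8.6667 pos [0.5182 0.0434 0.2204] F [-0.3 -0.6 -1.6] op 0.409576105145694 j [-7.6 19.6 94.5  0.  65.9 21.4]
```

```bash
python3 -m jog '[[[20,-9,0],[0,0,-6],1],[[42,-19,0],[0,0,-11],1],[[60,-28,0],[0,0,-15],1],[[70,-32,0],[0,0,-16.5],1],[[70,-32,0],[0,0,-16.5],1],[[70,-32,0],[0,0,-16.5],1],[[70,-32,0],[0,0,-16.5],1]]'
python3 - <<'E'
from h import *
import pickle
go((.543,.208,.22),77.5)
s=bot.read_state();im=vision.capture('wrist');pickle.dump(s,open('s4.pkl','wb'))
cv2.imwrite('pics/w4.png',im[:,:,::-1])
cv2.imwrite('pics/w4v.png',cv2.resize(im[:250,100:420,::-1],None,fx=2.4,fy=2.4,interpolation=cv2.INTER_CUBIC))
E
```

```text
time_s: 9.25
position: [0.5245, 0.1173, 0.2202]
tcp_rot: [[0.223, 0.975, -0.0], [0.975, -0.223, -0.001], [-0.001, 0.0, -1.0]]
force: [-0.0, 0.2, -2.1]
opening: 0.408
shift [92.6 -2.2  0.1] turn [ 0.    0.05 -0.4 ] t 9.25 pos [0.5245 0.1173 0.2202] F [-0.   0.2 -2.1] op 0.4075369421073808 j [ 0.7 21.  92.2 -0.  66.8 13.6]
```

View pics/w4v.png

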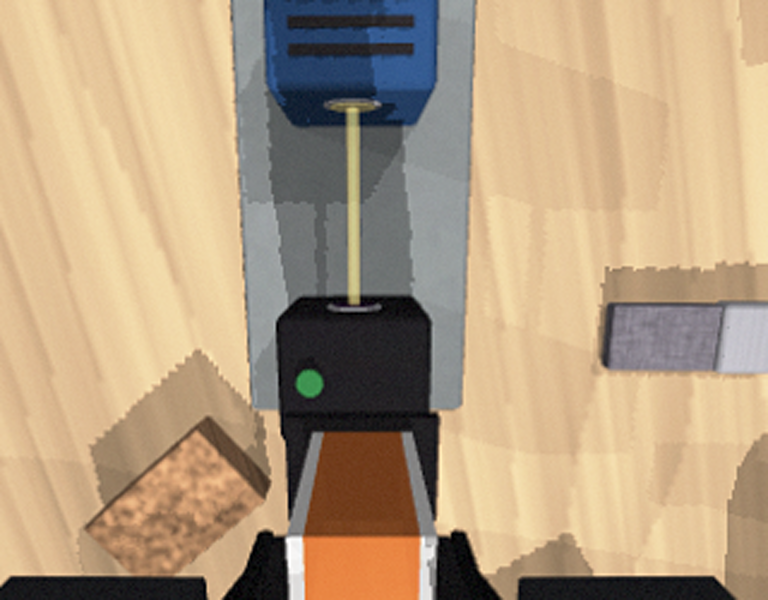

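The wrist view shows the beam from the lamp lens at (352,105) to the receiver lens at (354,306). The base edges run from (233,0) to (253,408) on the left and from (476,0) to (462,408) on the right, and the block's front top edge is (288,535)-(437,536). From these I compute the beam and the block's pose.

```bash
python3 - <<'E'
from h import *
import pickle
s=pickle.load(open('s4.pkl','rb'));np.set_printoptions(precision=4,suppress=True)
R=np.array(s['tcp_rot']);p=s['position']
C=lambda q:(np.array(q)+.5)/2.4-.5+[100,0]
yaw=lambda d:np.degrees(np.arctan2(d[1],d[0]))
b=onz('wrist',C([(354,306),(352,105)]),.085,s);print('beam',b,np.linalg.norm(b[1]-b[0]),b.mean(0),yaw(b[1]-b[0]))
t=onz('wrist',C([(277,321),(431,321),(437,91),(267,91)]),.115,s);print('tops',np.linalg.norm(t[0]-t[1]),np.linalg.norm(t[2]-t[3]),t.mean(0),np.linalg.norm((t[2]+t[3]-t[0]-t[1])/2),yaw(t[2]+t[3]-t[0]-t[1]))
e=onz('wrist',C([(253,408),(462,408),(476,0),(233,0)]),.012,s);print('base',np.linalg.norm(e[0]-e[1]),yaw(e[3]-e[0]),yaw(e[2]-e[1]),(e[0]+e[1])/2)
y=np.radians(77.5);print('ctr from -y end',((e[0]+e[1])/2)[:2]+.115*np.array([np.cos(y),np.sin(y)]))
k=onz('wrist',C([(288,535),(437,536)]),p[2]+.0518,s);f=onz('wrist',C([(283,413),(438,413)]),p[2]-.0382,s)
for q in(k,f): print('block edge tool',(q-p)@R,np.linalg.norm(q[0]-q[1]))
E
```

```text
beam [[0.5318 0.1675 0.085 ]
 [0.5509 0.254  0.085 ]] 0.08854995707542711 [0.5414 0.2107 0.085 ] 77.55134743274992
tops 0.06793702922457562 0.06862718950426833 [0.5414 0.2092 0.115 ] 0.09239960518116426 77.47635328122013
base 0.12819280419342138 77.35328572016081 77.57844561122437 [0.5177 0.0999 0.012 ]
ctr from -y end [0.5425 0.2122]
block edge tool [[ 0.0164 -0.0179 -0.0518]
 [ 0.0162  0.0173 -0.0518]] 0.03519997434367351
block edge tool [[ 0.0227 -0.0286  0.0382]
 [ 0.0228  0.0269  0.0382]] 0.05554952122151165
```

Independent estimates agree to within 2 mm: beam centre (0.5415, 0.2105), yaw 77.5°. The gap measures 89–92 mm against 90, and the base is 128 mm wide against 130. Now I move over it and lower part way.

```bash
python3 -m jog '[[[15,-1,0],[0,0,-0.4],1],[[40,-2,0],[0,0,-0.4],1],[[65,-3,0],[0,0,-0.4],1],[[85,-4,0],[0,0,-0.4],1],[[93,-4,0],[0,0,-0.4],1],[[93,-4,0],[0,0,-0.4],1],[[93,-4,10],[0,0,-0.4],1],[[93,-4,25],[0,0,-0.4],1],[[93,-4,40],[0,0,-0.4],1],[[93,-4,40],[0,0,-0.4],1],[[93,-4,40],[0,0,-0.4],1]]'
python3 -c "
from h import *
for i in range(4):
  go((.541,.209,.083),77.5);vision.capture('wrist')"
```

```text
time_s: 10.22
position: [0.5401, 0.208, 0.1791]
tcp_rot: [[0.217, 0.976, -0.003], [0.976, -0.217, -0.001], [-0.002, -0.003, -1.0]]
force: [0.7, 0.3, -1.1]
opening: 0.409
shift [ 1.3  1.  96. ] turn [-0.18  0.11 -0.02] t 10.2167 pos [0.5401 0.208  0.1791] F [ 0.7  0.3 -1.1] op 0.4090057496308628 j [10.  27.1 89.  -0.  64.1 22.6]
shift [ 0.5 -0.2 97.1] turn [-0.04  0.04 -0.  ] t 10.2667 pos [0.5411 0.2085 0.1801] F [ 0.1  0.3 -1.5] op 0.4095701938564762 j [10.  27.  88.9 -0.  64.1 22.6]
shift [-0.  -0.8 97.7] turn [ 0.05 -0.    0.01] t 10.3167 pos [0.5417 0.2088 0.1807] F [-0.2 -0.5 -1.5] op 0.4111119881910829 j [10.1 27.  88.9 -0.  64.1 22.6]
shift [-0.4 -1.1 98.1] turn [ 0.1  -0.03  0.03] t 10.3667 pos [0.542  0.2092 0.1811] F [ 0.3 -0.2 -1.6] op 0.41236745101293687 j [10.1 27.  88.8 -0.  64.1 22.6]
```

```bash
python3 -m jog '[[[0,-0.5,10],[0,0,0],1],[[0,-0.5,25],[0,0,0],1],[[0,-0.5,40],[0,0,0],1],[[0,-0.5,55],[0,0,0],1],[[0,-0.5,70],[0,0,0],1],[[0,-0.5,82],[0,0,0],1],[[0,-0.5,91],[0,0,0],1],[[0,-0.5,97],[0,0,0],1],[[0,-0.5,97],[0,0,0],1],[[0,-0.5,97],[0,0,0],1],[[0,-0.5,97],[0,0,0],1],[[0,-0.5,97],[0,0,0],1]]'
python3 - <<'E'
from h import *
for n in('wrist','scene','top'):
  go((.541,.209,.083),77.5);im=vision.capture(n);cv2.imwrite(f'pics/f_{n}.png',im[:,:,::-1])
a=cv2.resize(cv2.imread('pics/f_wrist.png')[100:300,150:350],(400,400),interpolation=cv2.INTER_CUBIC)
b=cv2.resize(cv2.imread('pics/f_scene.png')[130:210,275:375],(400,320),interpolation=cv2.INTER_CUBIC)
c=np.zeros((400,800,3),np.uint8);c[:,:400]=a;c[:320,400:]=b;cv2.imwrite('pics/f.png',c)
E
```

```text
time_s: 11.42
position: [0.5415, 0.21, 0.0841]
tcp_rot: [[0.215, 0.977, 0.002], [0.977, -0.215, 0.0], [0.001, 0.002, -1.0]]
force: [0.1, -0.3, -1.6]
opening: 0.411
shift [-1.1 -0.3  1.1] turn [ 0.1  -0.04  0.08] t 11.4167 pos [0.5415 0.21   0.0841] F [ 0.1 -0.3 -1.6] op 0.41098578787797757 j [10.2 34.4 93.8 -0.  51.7 22.6]
shift [-1.  -0.2  1.1] turn [ 0.09 -0.04  0.08] t 11.4667 pos [0.5414 0.21   0.0841] F [ 0.4 -0.2 -2.7] op 0.408555870901669 j [10.2 34.4 93.8  0.  51.7 22.6]
shift [-1.  -0.1  1. ] turn [ 0.08 -0.04  0.08] t 11.5167 pos [0.5413 0.2099 0.084 ] F [-0.5  0.2 -2.4] op 0.40865822812035046 j [10.2 34.4 93.8  0.  51.7 22.6]
```

View pics/f.png

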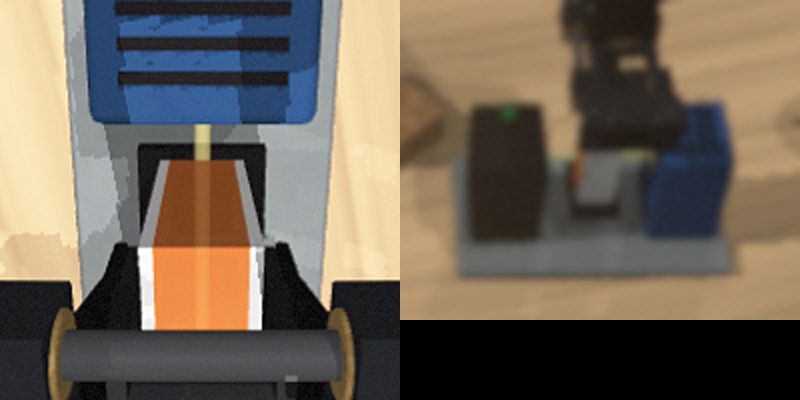

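The beam meets the clear face at x of about 203, with the face spanning 160–243, so it is centred. The foot hangs clear of the base and both heads, and the force reading is just the block's weight. I hand in.

```bash
python3 -c "
from rig import bot
s=bot.read_state();print(s['time_s'],s['position'],s['opening']);print(bot.hand_in())"
```

```text
11.5667 [0.5411339  0.20990356 0.08390988] 0.40834322729342565
the job is handed in; nothing more can be done
None
```

The amber block was gripped by its frosted faces, slid out of the open end of its keeper and lifted. I handed the job in at 11.6 s with the arm still holding it in the beam; hand-in gives no verdict, so I can't confirm it passed.

Last checks before handing in:
- **Position:** the tool was within about 1 mm of the target, which came from three estimates of the beam centre that agreed to about 2 mm. In the last wrist picture the beam met the clear face about centrally.
- **Height:** the window point should sit about 86 mm above the table, against 85 mm for the beam. The foot is about 36 mm up.
- **Angle and grip:** the tool was vertical and square to the beam within about 0.5°. The opening read 36 mm, matching the width of the block.
- **Clearance:** the only load on the tool was about 2 N of weight. The pictures show the block clear of the base and both heads.

Two small disagreements remained. The block's offset in the fingers along the beam measured 1.3 mm at its top and 2.7 mm at its foot. The keeper's yaw estimates spread from 18.3° to 19.3°. Both are well inside the tolerances. I did not measure the green block and the other bystanders again, but the planned path kept clear of them.

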